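Snap the grease gun onto the tilted nipple and hold it pressed

ROBOT

A 7-joint arm with a two-finger parallel gripper is mounted at the origin on the work surface. World frame = base frame: x ahead of the robot, y to its left, z up, the work surface at z = 0. Lengths are in m, angles in rad, forces in N, time in s.
With the tool pointing down it reaches from about 0.425 to 0.825 m from the base axis. Payload 3.6 kg.
Tool frame: the origin (TCP) lies on the centre line of the jaws, within the pads' length; the fingertips stand 25 mm ahead of it and the grasp point (between the pads) lies 6 mm ahead of it; z points along the fingers, y is the line along which they close (so a half turn about z gives the same grasp; the last joint's range is limited). The gripper opens to 85 mm and grips with 20 to 120 N. Pads are 22 mm wide; open, the fingers measure 114 mm over their backs; the gripper's body (76 mm by 85 mm) begins 54 mm behind the grasp point. The pads swing forward as they close: fully open they stand 13 mm farther back than shut.
Start: joints at [1.315, 0.615, -0.013, 1.423, 0.008, 1.103, -0.04], TCP at [0.148, -0.633, 0.225] pointing down, gripper open.
Joint ranges: [-3.12, 3.12], [-0.3, 2.06], [-1.34, 1.32], [0.26, 2.42], [-1.36, 4.5], [0.01, 1.98], [-2.84, 2.84]. Speed limits (rad/s): [2.79, 2.79, 3.14, 3.14, 3.14, 3.14, 3.14].

INTERFACE

Orientations are given as a unit quaternion [w, x, y, z].
In Python, from plant import manip gives the robot as it stands.
- The arm moves only by the shell command python3 -m handwheel 'ROWS'. ROWS is JSON, a list of rows, each an object of numbers: "dx", "dy", "dz": the shift along the tool's x, y, z in units of 0.15 m (1.0 is 0.15 m); "rx", "ry", "rz": the turn, a rotation vector about the tool's x, y, z in units of 180 degrees (1.0 is 180 degrees); "grip": the opening, from 0 (shut) to 1 (fully open). A call has 1 to 10 rows; each row is the pose to reach, as a shift and turn from the pose commanded when the call began, along the tool's axes at that moment, turning the shorter way round; what a row does not reach only later rows make up. A row lasts 1/10 s, in which the tool goes at most 50 mm and 8.59 degrees, less where a joint would pass 70% of its speed; a pose out of reach is approached as far as the arm can. A call with a number of a shift or a turn outside -1 to 1 is refused whole. A call with a gripper value outside its range is refused whole. The fingers move at their own pace and stop on an object; the grip force is fixed at half the most. Time passes only in rows, so rows that repeat a pose let the fingers close. It gives the time, the measured TCP pose, the force, the opening and the grip force at its end, in the units of the state.
- manip.get_obs(): the state, without advancing time (a new reading comes with each control period).
- manip.get_image(name): name is "scene" or "top" or "wrist"; returns the picture (480x640x3 uint8, blue, green, red); there is no depth.
- manip.camera_info(name): a dict with "fx", "fy", "cx", "cy" (pixels), "origin" and "attitude" of the camera in the world. Camera axes: x right, y up, looking along -z (the intrinsics and any distortion apply to the point x, -y, -z); pixel columns grow to the right and rows downward; lengths in m; the calibration is good to about 2 mm. The wrist camera is an equidistant fisheye: a pixel r from the principal point sees the ray r / f radians off the axis. A picture is of the moment at which its call begins: read the wrist's pose just before it. camera_info takes no time and is no camera call; for the wrist camera it gives the pose at the moment of the call.
- manip.sign_off(): hands the job in; it is judged then, once.
The state is a dict: "time_s": time; "joints": joint angles; "dq": joint speeds; "joint_torque": joint torques, N m; "tcp_pos": TCP position; "orientation": TCP orientation; "force": force on the tool from outside, world axes, zero at the start; "ft_torque": the same for the moment, N m; "gripper_width": finger opening in m; "grip_force": force on a finger pad.
Only numpy, scipy, OpenCV 4.12 (cv2) and the standard library are available. Lean on these libraries where they do the work, as an engineer would, in place of code of your own. Each camera call takes 0.05 s, during which the arm holds its last target. There are 200 camera calls.

TASK

Take the orange push-type grease gun out of its black stand and press its nose squarely onto the brass grease nipple of the tilted green bearing housing until the jaws snap behind the nipple's head. Then keep pushing against the gun's spring until the nose sits flush on the nipple's steel collar, and finish while holding it pressed home like that. Do not swing the housing to another angle, and leave the other things on the bench where they are.

Things in the scene. Friction and masses are not known exactly. Their poses are not given: they have to be found in the camera images.
- gun: Loose push-type grease gun, 250 to 490 g, round, 132 mm long, standing nose down in the stand. Origin: centre of the mouth at the nose end; z runs along it to the rear cap. Steel nose 30 mm diameter, z = 0 to 52 mm; orange grip 32 mm diameter, 52 to 120; yellow cap 38 mm diameter, 120 to 132. Bore 19 mm diameter; red spring seal inside, its face 17.5 mm above the mouth. May be turned any way about its axis.
- gun_grip (a point): Point on the gun's axis 86 mm above the mouth, in the middle of the orange grip (32 mm diameter): where to grip it. Axes as the gun's.
- gun_stand: Black cup on a 70 mm square foot, fixed to the bench, 50 mm high, bore 37 mm, floor 6 mm above the bench. Origin: centre of its underside on the bench; z up. The gun stands in it.
- vise: Grey tilting vise, fixed to the bench, base plate 140 x 124 x 12 mm, cheeks 74 mm high carrying the green housing between them. Origin: centre of its underside; its own -x is the way the housing leans, the leaning axis runs along its y, 55 mm above the bench.
- housing (a joint): Lean of the green bearing housing in the vise (rad), 0 = nipple straight up, positive = nipple leans to the vise's -x. Held by stiff friction (about 8 N m): it stays as set unless forced.
- nipple_seat (a point): Centre of the top face of the steel collar (30 mm diameter) at the nipple's root, 98 mm above the bench at lean 0; z is the nipple's axis, pointing out. The brass nipple stands 25.5 mm out from here: a neck of 10 mm diameter carrying a ball of 17 mm diameter, centred 17 mm out. With the gun home, its mouth rests flush on this face (a hard stop).
- seal (a joint): How far the red seal is pushed in (m): 0 free; it meets the nipple's tip with the mouth 8 mm from the collar and reads about 0.0075 with the gun pressed home. Its spring (2 N at first, 900 N/m) then pushes back with about 9 N. Snapped on but not pressed, the mouth stands about 5 mm off; let go entirely, the heavy gun tips off the nipple.
- jaw_a (a joint): How far one spring jaw, 4.5 mm inside the gun's mouth, is spread (m): 0 closed (gap 12.4 mm between the two), about 0.002 passing over the ball. The jaws meet the ball with the mouth about 19 mm from the collar, are widest at 12.5 mm and snap shut behind it by 5 mm; pushing them over takes 5 to 10 N, then they pull the gun on.
- jaw_b (a joint): The same for the jaw opposite.
- flux_bottle: White bottle with a red cap, 42 mm diameter, 85 mm high, standing. Bystander. Origin: centre of its underside.
- solder_reel: Blue and silver solder reel, 54 mm diameter, 36 mm high, lying flat. Bystander. Origin: centre of its underside.
- motor: Small black drone motor with a copper band, 37 mm diameter, 36 mm high with its shaft. Bystander. Origin: centre of its underside.
- screwdriver: Orange screwdriver lying on the bench beyond the vise. Bystander. Origin: underside of the tool, x along it to the tip.
- brass_cup: Green open cup, 70 mm diameter, 45 mm high. Bystander. Origin: centre of its underside.
Not all that is in view belongs to the job. What is shaped like the gun but pink is not meant. What is shaped like the vise but blue is not meant.

How it is judged:
On the way, in this order (a step that is already met when the one before it is completed fails the run):
1. the gun is lifted clear of its stand in the gripper (z of gun in the frame of gun_stand above 0.055 m and contact force between the fingers and gun above 1 N), for 0.1 s.
2. the jaws have snapped behind the nipple's head, the gun square on the nipple (distance between gun and nipple_seat below 0.0068 m and angle between the z axis of gun and the z axis of nipple_seat, either way round below 0.12 rad and value of joint each of jaw_a, jaw_b below 0.0012 m), for 0.05 s.
At the end, for the whole second after the job is handed in: Held by the fingers (over 3 N) and at rest, the gun is snapped on (jaws within 1.2 mm of closed), within 0.1 rad of the nipple's axis, mouth within 2 mm of the collar and 3 mm of its centre, seal in over 6 mm, pressed with over 5 N; the nipple within 6 mm of its start (z of gun in the frame of nipple_seat between -0.002 and 0.002 m and distance between gun and nipple_seat below 0.003 m and angle between the z axis of gun and the z axis of nipple_seat, either way round below 0.1 rad and value of joint each of jaw_a, jaw_b below 0.0012 m and value of joint seal above 0.006 m and contact force between gun and vise above 5 N and contact force between the fingers and gun above 3 N and linear speed of gun below 0.02 m/s and distance of nipple_seat from where it was at the start of the episode below 0.006 m); the arm keeps its last pose, push and grip.
It fails at once if a bystander is knocked or shifted by more than 30 mm (distance of any of flux_bottle, solder_reel, motor, screwdriver, brass_cup from where it was at the start of the episode above 0.03 m).
It also fails if it takes over 32 s, if anything falls off the work surface, if the arm or the gripper's body presses on something with over 40 N, if the wrist force passes 120 N, or if a joint passes its speed limit or range.

## Working session

There is one attempt and no reset: what is moved stays moved. The work goes in short steps, Python scripts to look and compute and a shell command to move; the robot and the scene stay as the last step left them, time stands still between calls to the robot, and variables do not carry over. Pictures are saved under pics/ and viewed, at most 10 in all, crops included, and the job is handed in when it is done.

```bash
mkdir -p pics
python3 - <<'E'
from plant import manip
import cv2,pickle
o=manip.get_obs();print({k:o[k] for k in('time_s','tcp_pos','orientation','force','gripper_width')})
d={}
for n in('scene','top','wrist'):
    i=manip.camera_info(n);im=manip.get_image(n);cv2.imwrite(f'pics/{n}0.png',im);d[n]=i;print(n,i)
pickle.dump(d,open('cams.pkl','wb'))
E
```

```text
{'time_s': 0.0, 'tcp_pos': array([ 0.14788098, -0.63216071,  0.22342276]), 'orientation': array([-1.25973454e-03,  9.93403251e-01,  1.14666328e-01, -1.62777667e-04]), 'force': array([0.15004029, 0.55528542, 0.68368629]), 'gripper_width': 0.08580292170467736}
scene {'fx': 498.1982125953869, 'fy': 498.1982125953869, 'cx': 321.1991375689821, 'cy': 245.2824040484511, 'origin': array([ 1.2279941 , -0.22972529,  0.82499869]), 'attitude': array([0.75451106, 0.29577434, 0.2229933 , 0.54176064])}
top {'fx': 453.2973398662448, 'fy': 453.2973398662448, 'cx': 312.41006103734503, 'cy': 244.75328178225774, 'origin': array([ 0.30939097, -0.00915272,  1.25379657]), 'attitude': array([-0.66353626, -0.06806056,  0.0767433 ,  0.74107885])}
wrist {'fx': 371.64829954431775, 'fy': 371.64829954431775, 'cx': 318.03081793252016, 'cy': 238.95273119994067, 'origin': array([ 0.22501223, -0.61360103,  0.37244014]), 'attitude': array([ 0.77383633, -0.12301643,  0.09859836, -0.61345143])}
```

View pics/scene0.png

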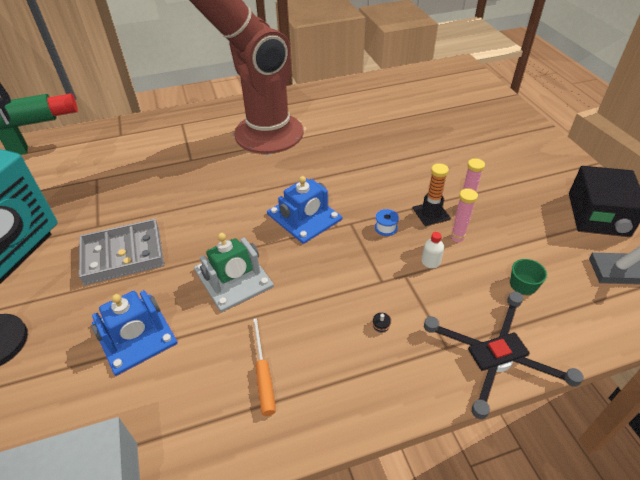

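View pics/top0.png

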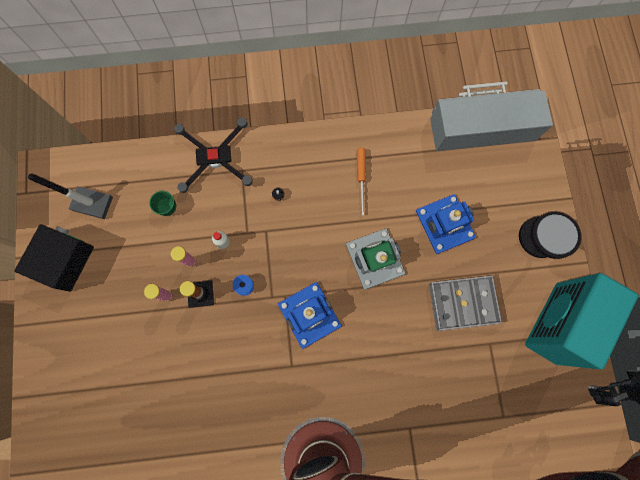

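Candidates for the gun are the orange one, scene (437,185) / top (190,290), in a black stand, and the pink lookalikes, scene (472,178) and (464,215). The orange one in the black stand fits the description. For the vise, the grey one with the green housing, scene (232,268) / top (378,258), fits. The blue ones at scene (305,208) and (133,328) don't. I'll confirm both in one enlarged crop.

Run:
```python
import cv2,numpy as np
s=cv2.imread('pics/scene0.png');t=cv2.imread('pics/top0.png')
def c(im,x,y,w,h):
    r=cv2.resize(im[y:y+h,x:x+w],(400,300),interpolation=cv2.INTER_CUBIC)
    return r
# scale: 5x for 80x60; 4x for 100x75
a=np.hstack([c(s,396,160,80,60),c(s,185,230,100,75)])
b=np.hstack([c(t,160,265,80,60),c(t,330,220,100,75)])
cv2.imwrite('pics/crop1.png',np.vstack([a,b]))
```

```text
(no output)
```

View pics/crop1.png

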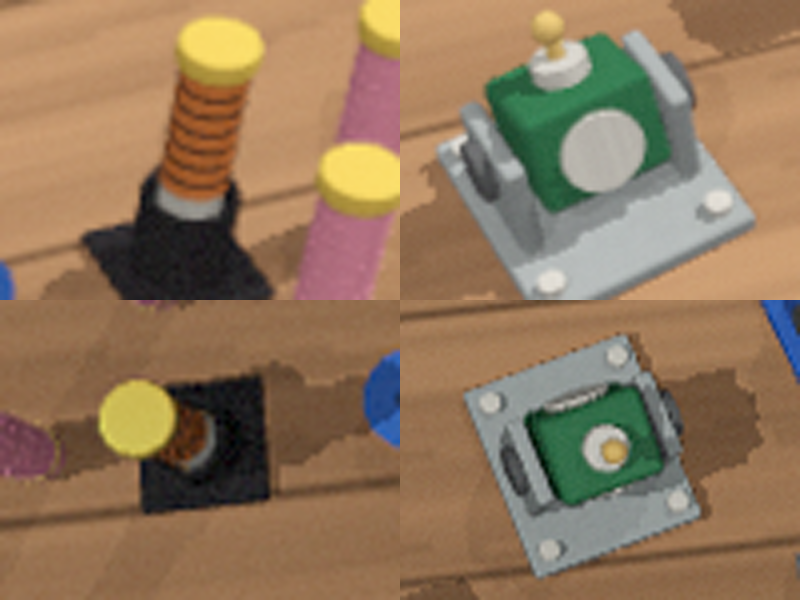

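The crop confirms both. The orange gun stands in the black cup: cap at scene (440,168), top (187,289), stand centre at top (201,294). In the grey vise with the green housing, the ball is at scene (222,237), top (383,258). Now I'll fit the poses.

```bash
cat > h.py <<'E'
import numpy as np,pickle
from scipy.spatial.transform import Rotation as R
from scipy.optimize import least_squares
C=pickle.load(open('cams.pkl','rb'))
def rot(q): return R.from_quat([q[1],q[2],q[3],q[0]])
def proj(P,c,fish=False):
    p=rot(c['attitude']).inv().apply(np.atleast_2d(P)-c['origin']);x,y,z=p[:,0],-p[:,1],-p[:,2]
    if fish:
        r=np.hypot(x,y);th=np.arctan2(r,z);k=th/np.maximum(r,1e-9)
    else:k=1/z
    return np.c_[c['cx']+c['fx']*k*x,c['cy']+c['fy']*k*y]
def plane(uv,c,h,fish=False):
    x=(uv[0]-c['cx'])/c['fx'];y=(uv[1]-c['cy'])/c['fy']
    if fish:
        t=np.hypot(x,y);d=np.array([x*np.sin(t)/t,-y*np.sin(t)/t,-np.cos(t)])
    else:d=np.array([x,-y,-1])
    d=rot(c['attitude']).apply(d);o=c['origin'];return o+d*(h-o[2])/d[2]
def vise(p):
    x,y,yaw,L=p;Rv=R.from_euler('z',yaw);o=np.array([x,y,0])
    Rn=Rv*R.from_euler('y',-L);n=Rn.apply([0,0,1]);ax=o+[0,0,.055]
    return dict(corn=Rv.apply([[.07,.062,.012],[.07,-.062,.012],[-.07,-.062,.012],[-.07,.062,.012]])+o,
      seat=ax+n*.043,ball=ax+n*.060,n=n)
E
python3 - <<'E'
from h import *
s,t=C['scene'],C['top']
print('guncap scene',plane((440.2,168.4),s,.138),'top',plane((187.4,288.6),t,.138),'stand',plane((200.7,293.6),t,.004))
for n,a,b in(('pink1',(476,165),(152,291.5)),('pink2',(468,196),(178.5,254))):print(n,plane(a,s,.132),plane(b,t,.132))
print('reel',plane((243,285),t,.036),'flux',plane((217,237),t,.085))
obs=np.array([[346,243.75],[387,228.75],[405,273.75],[365,289.25]])
for yaw0 in (.3,.3+np.pi):
  best=None
  for k in range(4):
    ob=np.roll(obs,k,0)
    def f(p):
        v=vise(p)
        return np.r_[(proj(v['corn'],t)-ob).ravel(),(proj(v['ball'],t)-[383.25,257.75]).ravel()*2,(proj(v['ball'],s)-[222,236.75]).ravel()*2,(proj(v['seat'],t)-[381.25,256.5]).ravel(),(proj(v['seat'],s)-[225,244.5]).ravel()]
    for L in(-.4,.4):
      r=least_squares(f,[.35,-.13,yaw0,L])
      if best is None or r.cost<best.cost:best=r
  v=vise(best.x);print(best.cost,best.x,v['seat'],v['n']);print(best.fun.round(1))
E
```

```text
guncap scene [0.46973639 0.28640079 0.138     ] top [0.46463193 0.282473   0.138     ] stand [0.46545627 0.2818493  0.004     ]
pink1 [0.47870334 0.37199732 0.132     ] [0.46791916 0.37145158 0.132     ]
pink2 [0.56621949 0.30188419 0.132     ] [0.55512534 0.30156593 0.132     ]
reel [0.47205274 0.15976778 0.036     ] flux [0.59995526 0.2111883  0.085     ]
7.960272574228869 [ 0.50859795 -0.20755039  3.38812708 -0.25645314] [ 0.49802072 -0.21021219  0.09659372] [-0.24598189 -0.06190224  0.96729573]
[ 0.3  0.4 -1.4  0.6 -0.9 -0.7 -1.  -0.7 -1.3 -1.3 -1.6 -0.8 -0.2  0.2
 -1.6 -1.2]
7.960272574229281 [ 0.50859795 -0.20755039  6.52971974  0.25645314] [ 0.49802072 -0.21021219  0.09659372] [-0.24598189 -0.06190224  0.96729573]
[-0.9 -0.7 -1.  -0.7  0.3  0.4 -1.4  0.6 -1.3 -1.3 -1.6 -0.8 -0.2  0.2
 -1.6 -1.2]
```

```bash
python3 -m handwheel '[{"dx":1,"dy":-0.74,"dz":-0.17,"grip":1},{"dx":1,"dy":-0.74,"dz":-0.17,"grip":1},{"dx":1,"dy":-0.74,"dz":-0.17,"grip":1},{"dx":1,"dy":-0.74,"dz":-0.17,"grip":1}]'
python3 -m handwheel '[{"dx":1,"dy":-0.74,"dz":-0.17,"grip":1},{"dx":1,"dy":-0.74,"dz":-0.17,"grip":1},{"dx":1,"dy":-0.74,"dz":-0.17,"grip":1},{"dx":1,"dy":-0.74,"dz":-0.17,"grip":1}]'
```

```text
invalid input at $[0]: expected keys dx, dy, dz, rx, ry, rz, grip
invalid input at $[0]: expected keys dx, dy, dz, rx, ry, rz, grip
```

```bash
python3 -m handwheel '[{"dx":1,"dy":-0.74,"dz":-0.17,"rx":0,"ry":0,"rz":0,"grip":1},{"dx":1,"dy":-0.74,"dz":-0.17,"rx":0,"ry":0,"rz":0,"grip":1},{"dx":1,"dy":-0.74,"dz":-0.17,"rx":0,"ry":0,"rz":0,"grip":1},{"dx":1,"dy":-0.74,"dz":-0.17,"rx":0,"ry":0,"rz":0,"grip":1}]'
python3 -m handwheel '[{"dx":1,"dy":-0.74,"dz":-0.17,"rx":0,"ry":0,"rz":0,"grip":1},{"dx":1,"dy":-0.74,"dz":-0.17,"rx":0,"ry":0,"rz":0,"grip":1},{"dx":1,"dy":-0.74,"dz":-0.17,"rx":0,"ry":0,"rz":0,"grip":1},{"dx":1,"dy":-0.74,"dz":-0.17,"rx":0,"ry":0,"rz":0,"grip":1}]'
```

```text
time_s: 0.55
tcp_pos: [0.2714, -0.4877, 0.2503]
orientation: [-0.001, 0.993, 0.116, 0.001]
force: [1.0, -0.6, 0.3]
gripper_width: 0.0856
grip_force: 0.0
time_s: 0.95
tcp_pos: [0.3917, -0.3451, 0.276]
orientation: [-0.001, 0.993, 0.116, 0.001]
force: [0.6, -1.1, 0.2]
gripper_width: 0.0856
grip_force: 0.0
```

```bash
python3 -m handwheel '[{"dx":0.92,"dy":-0.78,"dz":0,"rx":0,"ry":0,"rz":-0.178,"grip":1},{"dx":0.92,"dy":-0.78,"dz":0,"rx":0,"ry":0,"rz":-0.178,"grip":1},{"dx":0.92,"dy":-0.78,"dz":0,"rx":0,"ry":0,"rz":-0.178,"grip":1},{"dx":0.92,"dy":-0.78,"dz":0,"rx":0,"ry":0,"rz":-0.178,"grip":1},{"dx":0.92,"dy":-0.78,"dz":0,"rx":0,"ry":0,"rz":-0.178,"grip":1}]'
python3 - <<'E'
from plant import manip
import cv2,pickle
from h import *
C['w1']=manip.camera_info('wrist');im=manip.get_image('wrist');cv2.imwrite('pics/w1.png',im)
pickle.dump(C,open('cams.pkl','wb'));o=manip.get_obs();print(o['time_s'],o['joints'].round(2))
v=vise([ 0.50859795,-0.20755039,6.52971974,0.25645314]);print(proj(v['seat'],C['w1'],1),proj(v['ball'],C['w1'],1),proj(v['corn'],C['w1'],1))
E
```

```text
time_s: 1.45
tcp_pos: [0.5003, -0.1966, 0.2755]
orientation: [-0.002, 0.921, 0.39, 0.002]
force: [0.1, 0.5, 0.5]
gripper_width: 0.0852
grip_force: 0.0
1.5 [ 0.51  0.4  -0.25  1.67  0.11  1.09 -0.54]
[[327.86549169 222.95567948]] [[325.69751273 231.98136759]] [[317.12409714 113.07998213]
 [409.8772565  172.98389954]
 [343.49106277 270.66859209]
 [253.57635778 218.28294466]]
```

View pics/w1.png

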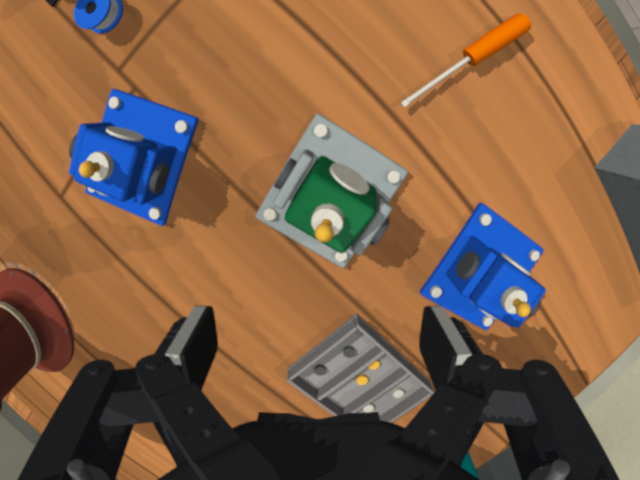

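The wrist view shows the green housing in its grey plate with corners at (318,114), (410,175), (345,268) and (258,217), collar at about (327,219) and ball at about (323,231). The prediction matches to a few pixels. I'll enlarge this for the lean while moving on to the gun.

```bash
python3 - <<'E'
import cv2
im=cv2.imread('pics/w1.png');cv2.imwrite('pics/w1c.png',cv2.resize(im[180:255,280:380],(800,600),interpolation=cv2.INTER_CUBIC))
E
python3 -m handwheel '[{"dx":0.5,"dy":-0.65,"dz":0.1,"rx":0,"ry":0,"rz":0,"grip":1},{"dx":0.5,"dy":-0.65,"dz":0.1,"rx":0,"ry":0,"rz":0,"grip":1},{"dx":0.5,"dy":-0.65,"dz":0.1,"rx":0,"ry":0,"rz":0,"grip":1}]'
python3 -m handwheel '[{"dx":0.5,"dy":-0.65,"dz":0,"rx":0,"ry":0,"rz":0,"grip":1},{"dx":0.5,"dy":-0.65,"dz":0,"rx":0,"ry":0,"rz":0,"grip":1},{"dx":0.5,"dy":-0.65,"dz":0,"rx":0,"ry":0,"rz":0,"grip":1}]'
```

```text
time_s: 1.8
tcp_pos: [0.4793, -0.078, 0.2602]
orientation: [-0.001, 0.923, 0.385, -0.001]
force: [0.3, -0.1, -0.1]
gripper_width: 0.0854
grip_force: 0.0
time_s: 2.1
tcp_pos: [0.4633, 0.044, 0.2608]
orientation: [-0.001, 0.923, 0.386, 0.0]
force: [-0.1, -0.2, 0.7]
gripper_width: 0.0853
grip_force: 0.0
```

View pics/w1c.png

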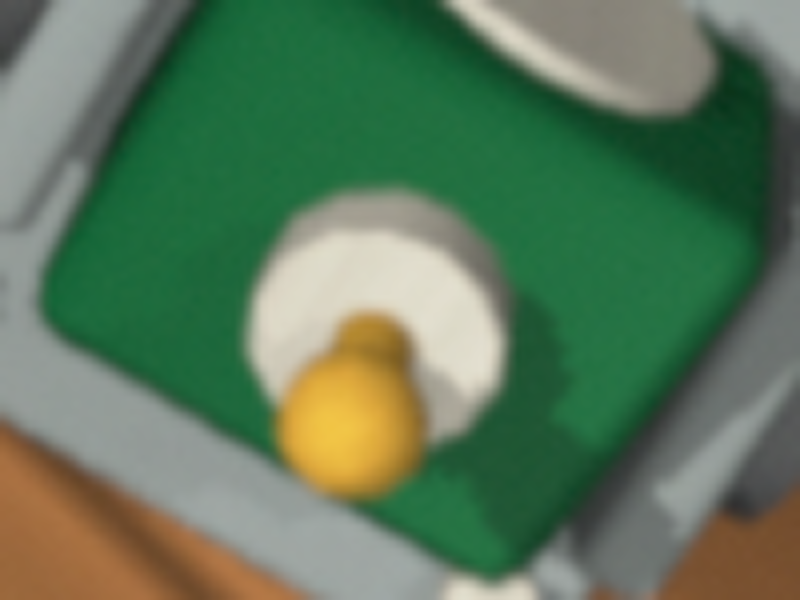

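```bash
python3 -m handwheel '[{"dx":0.57,"dy":-0.55,"dz":0,"rx":0,"ry":0,"rz":0,"grip":1},{"dx":0.57,"dy":-0.55,"dz":0,"rx":0,"ry":0,"rz":0,"grip":1},{"dx":0.57,"dy":-0.55,"dz":0,"rx":0,"ry":0,"rz":0,"grip":1}]'
python3 -m handwheel '[{"dx":0.57,"dy":-0.55,"dz":0.13,"rx":0,"ry":0,"rz":0,"grip":1},{"dx":0.57,"dy":-0.55,"dz":0.13,"rx":0,"ry":0,"rz":0,"grip":1},{"dx":0.57,"dy":-0.55,"dz":0.13,"rx":0,"ry":0,"rz":0,"grip":1},{"dx":0.57,"dy":-0.55,"dz":0.13,"rx":0,"ry":0,"rz":0,"grip":1}]'
python3 - <<'E'
from plant import manip
import cv2,pickle
from h import *
C['w2']=manip.camera_info('wrist');im=manip.get_image('wrist');cv2.imwrite('pics/w2.png',im)
pickle.dump(C,open('cams.pkl','wb'));o=manip.get_obs();print(o['time_s'],o['joints'].round(2))
print('pred cap',proj([[.467,.283,.138]],C['w2'],1))
s,t,w=C['scene'],C['top'],C['w1']
obs=np.array([[346,243.75],[387,228.75],[405,273.75],[365,289.25]]);k0=np.array([[318,114],[410,175],[345,268],[258,217]])
def f(p):
    v=vise(p)
    return np.r_[(proj(v['corn'],t)-np.roll(obs,-1,0)).ravel()*.3,(proj(v['corn'],w,1)-k0).ravel()*.6,(proj(v['ball'],w,1)-[323.75,233.4]).ravel()*2,(proj(v['seat'],w,1)-[327.1,222.75]).ravel()*2,(proj(v['ball'],t)-[383.25,257.75]).ravel()*.5,(proj(v['ball'],s)-[222,236.75]).ravel()*.7,(proj(v['seat'],t)-[381.25,256.5]).ravel()*.3,(proj(v['seat'],s)-[225,244.5]).ravel()*.5]
r=least_squares(f,[.508,-.207,.247,.256]);v=vise(r.x);print(r.x,v['seat'],v['n'],r.fun.round(1))
E
```

```text
time_s: 2.4
tcp_pos: [0.4657, 0.1637, 0.2609]
orientation: [-0.001, 0.922, 0.386, 0.001]
force: [0.2, 0.2, -0.2]
gripper_width: 0.0855
grip_force: 0.0
time_s: 2.8
tcp_pos: [0.4672, 0.2807, 0.2402]
orientation: [-0.001, 0.923, 0.386, -0.001]
force: [0.1, -0.5, 0.3]
gripper_width: 0.0852
grip_force: 0.0
2.85 [-0.33  0.46 -0.37  1.7   0.19  1.02 -1.55]
pred cap [[317.18859564 233.51982208]]
[ 0.5104937  -0.20740097  0.20026933  0.3232425 ] [ 0.49710805 -0.21011813  0.09577305] [-0.31129408 -0.06318972  0.94821045] [-12.4   3.7  -5.3 -13.7  11.8  -4.3   4.8  13.4   2.5  -1.7   1.1   0.3
  -2.4   1.2  -2.7  -2.    0.4  -0.6  -0.1   1.1  -0.3   0.1  -0.6  -0.5
  -0.1   0.2  -0.8  -0.6]
```

View pics/w2.png

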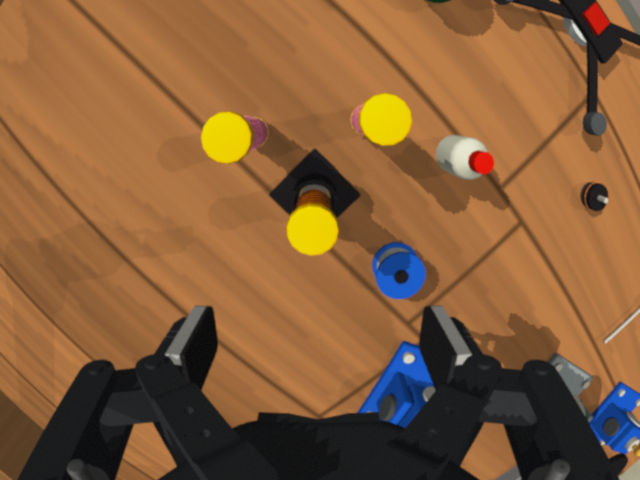

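The wrist view shows the gun's yellow cap at (313,229.5) above the black stand, foot centre about (314,192). The pink lookalikes, with caps at (227,137) and (385,119), are clear of the fingers' diagonal.

Run:
```python
from plant import manip
import cv2
from h import *
s,t,w=C['scene'],C['top'],C['w1']
im=cv2.imread('pics/w2.png');hs=cv2.cvtColor(im,cv2.COLOR_BGR2HSV);m=cv2.inRange(hs,(20,120,100),(35,255,255))
n,l,st,ce=cv2.connectedComponentsWithStats(m)
for i in range(1,n):
    if st[i][4]>500:print(st[i],ce[i],plane(ce[i],C['w2'],.138,1))
print('stand foot',plane((314,192),C['w2'],.005,1))
obs=np.array([[346,243.75],[387,228.75],[405,273.75],[365,289.25]]);k0=np.array([[318,114],[410,175],[345,268],[258,217]])
def f(p):
    v=vise(p)
    return np.r_[(proj(v['corn'],t)-obs).ravel()*.3,(proj(v['corn'],w,1)-k0).ravel()*.6,(proj(v['ball'],w,1)-[323.75,233.4]).ravel()*2,(proj(v['seat'],w,1)-[327.1,222.75]).ravel()*2,(proj(v['ball'],t)-[383.25,257.75]).ravel()*.5,(proj(v['ball'],s)-[222,236.75]).ravel()*.7,(proj(v['seat'],t)-[381.25,256.5]).ravel()*.3,(proj(v['seat'],s)-[225,244.5]).ravel()*.5]
r=least_squares(f,[.508,-.207,.247,.256]);v=vise(r.x);print(r.x,v['seat'],v['n'],r.fun.round(1))
o=manip.get_obs();Rt=rot(o['orientation']);print(Rt.inv().apply(np.array([0,0,0])).round(1),Rt.as_matrix().round(3),o['tcp_pos'])
```

```text
[ 359   93   53   53 2221] [385.14317875 119.1994597 ] [0.55600802 0.30831751 0.138     ]
[ 201  111   52   53 2148] [226.28538175 137.0009311 ] [0.47138363 0.37560785 0.138     ]
[ 286  203   53   53 2181] [312.03713893 228.9133425 ] [0.46680358 0.28797136 0.138     ]
stand foot [0.46718618 0.2886083  0.005     ]
[ 0.5103375  -0.20682515  0.24126122  0.3227356 ] [ 0.49709452 -0.21008364  0.09577997] [-0.30797627 -0.07577875  0.94837134] [-0.4 -0.4 -0.3 -0.4 -0.  -0.  -0.6 -0.   0.2 -1.5  0.4 -1.9 -0.8  0.8
 -2.4 -0.3  0.8 -0.4 -0.2  1.1 -0.3  0.1 -0.7 -0.4 -0.1  0.2 -0.8 -0.6]
[0. 0. 0.] [[ 0.705  0.71  -0.001]
 [ 0.71  -0.705 -0.002]
 [-0.002  0.    -1.   ]] [0.46803262 0.27788471 0.24044883]
```

```bash
python3 -m handwheel '[{"dx":0.024,"dy":-0.023,"dz":0.2,"rx":0,"ry":0,"rz":0,"grip":1},{"dx":0.024,"dy":-0.023,"dz":0.45,"rx":0,"ry":0,"rz":0,"grip":1},{"dx":0.024,"dy":-0.023,"dz":0.7,"rx":0,"ry":0,"rz":0,"grip":1},{"dx":0.024,"dy":-0.023,"dz":0.94,"rx":0,"ry":0,"rz":0,"grip":1},{"dx":0.024,"dy":-0.023,"dz":0.94,"rx":0,"ry":0,"rz":0,"grip":1}]'
python3 - <<'E'
from plant import manip
import cv2,pickle
from h import *
C['w3']=manip.camera_info('wrist');im=manip.get_image('wrist');cv2.imwrite('pics/w3.png',im)
pickle.dump(C,open('cams.pkl','wb'))
hs=cv2.cvtColor(im,cv2.COLOR_BGR2HSV);m=cv2.inRange(hs,(20,120,100),(35,255,255))
n,l,st,ce=cv2.connectedComponentsWithStats(m)
P=np.array([manip.get_obs()['tcp_pos'] for _ in range(5)]);print(P)
for i in range(1,n):
    if st[i][4]>500:print(st[i],ce[i],plane(ce[i],C['w3'],.138,1))
E
```

```text
time_s: 3.35
tcp_pos: [0.4664, 0.2775, 0.0962]
orientation: [0.002, 0.924, 0.382, -0.005]
force: [-0.8, -0.4, 0.1]
gripper_width: 0.0856
grip_force: 0.0
[[0.4680238  0.27947034 0.09881116]
 [0.4680238  0.27947034 0.09881116]
 [0.4680238  0.27947034 0.09881116]
 [0.4680238  0.27947034 0.09881116]
 [0.4680238  0.27947034 0.09881116]]
[  398    53   112   116 10014] [453.31935291 110.73297384] [0.55383122 0.31026976 0.138     ]
[  75  101  100  108 8446] [124.52912621 153.91167417] [0.47511114 0.37276487 0.138     ]
[ 248  287  106   97 8085] [300.94817563 335.32232529] [0.46929761 0.28998493 0.138     ]
```

View pics/w3.png

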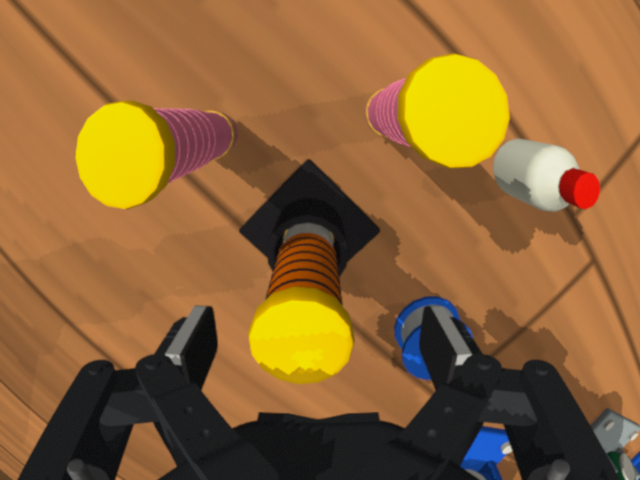

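The cap at (301,336) sits left of the jaw midline at about u=318. I'll work out the correction in tool axes using an averaged camera-to-tool transform.

Run:
```python
from h import *
T={'wrist':([.14788,-.63216,.22342],[-1.2597e-3,.993403,.114666,-1.6e-4]),'w1':([.5003,-.1966,.2755],[-.002,.921,.39,.002]),'w2':([.4676,.2793,.2403],[-.001,.923,.386,-.001]),'w3':([.4672,.2785,.0975],[.001,.923,.384,-.002])}
O=[];Q=[]
for k,(p,q) in T.items():
    r=rot(q);c=C[k];o=r.inv().apply(c['origin']-p);d=(r.inv()*rot(c['attitude']));O.append(o);Q.append(d.as_quat());print(k,o.round(4),d.as_rotvec().round(3))
for k,uv in (('w2',(312,229)),('w3',(301,338))):
    P=plane(uv,C[k],.138,1);r=rot(C[k]['attitude'])*R.from_quat(Q).mean().inv()
    tcp=C[k]['origin']-r.apply(np.mean(O,0));print(k,'cap',P,'tcp',tcp,'d tool',r.inv().apply(P-tcp).round(4))
```

```text
wrist [ 0.0793 -0.0009 -0.149 ] [2.05  2.05  0.326]
w1 [ 0.08   -0.0011 -0.1488] [2.049 2.049 0.327]
w2 [ 0.0805 -0.0025 -0.1489] [2.05  2.05  0.326]
w3 [ 0.0797 -0.0006 -0.147 ] [2.042 2.051 0.335]
w2 cap [0.46673993 0.28794454 0.138     ] tcp [0.46750016 0.28075388 0.24055541] d tool [ 0.0045 -0.0054  0.1026]
w3 cap [0.46850681 0.28920536 0.138     ] tcp [0.46677173 0.27751111 0.09650017] d tool [ 0.0091 -0.007  -0.0416]
```

```bash
python3 -m handwheel '[{"dx":0.053,"dy":-0.04,"dz":-0.013,"rx":0,"ry":0,"rz":0,"grip":1},{"dx":0.053,"dy":-0.04,"dz":-0.013,"rx":0,"ry":0,"rz":0,"grip":1},{"dx":0.053,"dy":-0.04,"dz":-0.013,"rx":0,"ry":0,"rz":0,"grip":1}]'
cat >> h.py <<'E'
RC=R.from_rotvec([2.0495,2.0495,.3265]);OC=np.array([.0798,-.0012,-.149])
def cap(im):
    import cv2
    m=cv2.inRange(cv2.cvtColor(im,cv2.COLOR_BGR2HSV),(20,120,100),(35,255,255))
    n,l,st,ce=cv2.connectedComponentsWithStats(m);return [(st[i],ce[i]) for i in range(1,n) if st[i][4]>300]
def tcpcam(c):
    r=rot(c['attitude'])*RC.inv();return c['origin']-r.apply(OC),r
E
python3 - <<'E'
from plant import manip
import cv2,pickle
from h import *
c=C['w4']=manip.camera_info('wrist');im=manip.get_image('wrist');cv2.imwrite('pics/w4.png',im)
pickle.dump(C,open('cams.pkl','wb'));t,r=tcpcam(c)
for st,ce in cap(im):
    P=plane(ce+[0,3],c,.138,1);print(st,ce,P,r.inv().apply(P-t).round(4))
print(t,r.as_matrix()[:,2].round(4))
E
```

```text
time_s: 3.7
tcp_pos: [0.4705, 0.2945, 0.1042]
orientation: [-0.0, 0.923, 0.385, 0.002]
force: [-0.4, -0.5, 0.2]
gripper_width: 0.0855
grip_force: 0.0
[ 417  102  100  105 8208] [466.82675439 153.70382554] [0.55366303 0.31077995 0.138     ] [ 0.0702  0.0475 -0.0336]
[ 112  137   98  103 7762] [160.6611698  187.59443442] [0.4739584  0.37409034 0.138     ] [ 0.059  -0.0537 -0.0337]
[ 278  311   96   87 6526] [325.03233221 354.50674226] [0.46801232 0.28961542 0.138     ] [-0.0052  0.0016 -0.034 ]
[0.47063404 0.29455994 0.10406865] [ 0.0032  0.0033 -1.    ]
```

```bash
python3 -m handwheel '[{"dx":-0.03,"dy":0.008,"dz":0.02,"rx":0,"ry":0,"rz":0,"grip":1},{"dx":-0.03,"dy":0.008,"dz":0.02,"rx":0,"ry":0,"rz":0,"grip":1},{"dx":-0.03,"dy":0.008,"dz":0.02,"rx":0,"ry":0,"rz":0,"grip":1},{"dx":-0.03,"dy":0.008,"dz":0.02,"rx":0,"ry":0,"rz":0,"grip":1}]'
cat > look.py <<'E'
from plant import manip
import cv2,pickle,sys
from h import *
k=sys.argv[1];h=float(sys.argv[2])
c=C[k]=manip.camera_info('wrist');im=manip.get_image('wrist');cv2.imwrite(f'pics/{k}.png',im)
pickle.dump(C,open('cams.pkl','wb'));t,r=tcpcam(c);o=manip.get_obs();print(o['time_s'],o['tcp_pos'].round(4),np.abs(o['dq']).max().round(3),o['gripper_width'])
for st,ce in cap(im):
    P=plane(ce+[0,3],c,h,1);print(st,ce.round(1),P.round(4),r.inv().apply(P-t).round(4))
print(t.round(4),r.as_matrix().round(3).tolist())
E
python3 look.py w5 .138; python3 look.py w6 .138
```

```text
time_s: 4.15
tcp_pos: [0.4671, 0.2892, 0.0991]
orientation: [-0.0, 0.923, 0.384, -0.0]
force: [-0.6, -0.7, 0.7]
gripper_width: 0.0854
grip_force: 0.0
4.2 [0.4671 0.2893 0.0991] 0.003 0.08553824485891723
[ 418   83  105  110 8971] [470.1 137.7] [0.5532 0.3105 0.138 ] [ 0.0757  0.046  -0.039 ]
[ 100  121  101  107 8375] [150.3 173.8] [0.474  0.3735 0.138 ] [ 0.0645 -0.0545 -0.039 ]
[ 272  304  101   92 7275] [322.1 349.4] [0.4681 0.2896 0.138 ] [ 0.0009  0.0004 -0.039 ]
[0.4672 0.2893 0.099 ] [[0.705, 0.71, -0.0], [0.71, -0.705, 0.001], [0.0, -0.001, -1.0]]
4.25 [0.4671 0.2893 0.0991] 0.001 0.08542152989695842
[ 418   83  106  110 8959] [470.2 137.9] [0.5532 0.3105 0.138 ] [ 0.0756  0.0461 -0.039 ]
[ 100  122  101  106 8378] [150.5 174. ] [0.474  0.3735 0.138 ] [ 0.0645 -0.0545 -0.0389]
[ 272  304  101   92 7263] [322.2 349.5] [0.4681 0.2896 0.138 ] [ 0.0008  0.0005 -0.039 ]
[0.4672 0.2894 0.099 ] [[0.705, 0.71, -0.0], [0.71, -0.705, 0.001], [0.0, -0.001, -1.0]]
```

Aligned within 1 mm. Now I'll close, then lift.

```bash
python3 -m handwheel '[{"dx":0,"dy":0,"dz":0,"rx":0,"ry":0,"rz":0,"grip":0},{"dx":0,"dy":0,"dz":0,"rx":0,"ry":0,"rz":0,"grip":0},{"dx":0,"dy":0,"dz":0,"rx":0,"ry":0,"rz":0,"grip":0},{"dx":0,"dy":0,"dz":0,"rx":0,"ry":0,"rz":0,"grip":0},{"dx":0,"dy":0,"dz":0,"rx":0,"ry":0,"rz":0,"grip":0},{"dx":0,"dy":0,"dz":0,"rx":0,"ry":0,"rz":0,"grip":0},{"dx":0,"dy":0,"dz":0,"rx":0,"ry":0,"rz":0,"grip":0}]'
```

```text
time_s: 4.95
tcp_pos: [0.4674, 0.2893, 0.0994]
orientation: [-0.0, 0.923, 0.384, 0.0]
force: [-0.2, -0.5, 2.8]
gripper_width: 0.0362
grip_force: 59.6
```

```bash
python3 -m handwheel '[{"dx":0,"dy":0,"dz":-0.15,"rx":0,"ry":0,"rz":0,"grip":0},{"dx":0,"dy":0,"dz":-0.35,"rx":0,"ry":0,"rz":0,"grip":0},{"dx":0,"dy":0,"dz":-0.6,"rx":0,"ry":0,"rz":0,"grip":0},{"dx":0,"dy":0,"dz":-0.85,"rx":0,"ry":0,"rz":0,"grip":0},{"dx":0,"dy":0,"dz":-1,"rx":0,"ry":0,"rz":0,"grip":0},{"dx":0,"dy":0,"dz":-1,"rx":0,"ry":0,"rz":0,"grip":0},{"dx":0,"dy":0,"dz":-1,"rx":0,"ry":0,"rz":0,"grip":0}]'
python3 look.py w7 .288
```

```text
time_s: 5.65
tcp_pos: [0.4661, 0.2884, 0.2475]
orientation: [0.0, 0.923, 0.384, -0.002]
force: [0.6, 0.6, -4.5]
gripper_width: 0.0361
grip_force: 60.9
5.7 [0.4657 0.288  0.2467] 0.011 0.03595049367818718
[ 366  100   51   52 2090] [391.  125.4] [0.5357 0.3298 0.288 ] [ 0.0781  0.0201 -0.0409]
[ 211  117   51   52 2053] [236.3 142.5] [0.5001 0.358  0.288 ] [ 0.0731 -0.025  -0.0408]
[ 269  303  100   92 7203] [318.  349.1] [0.4671 0.2908 0.288 ] [ 0.0021 -0.0011 -0.0406]
[0.4662 0.2885 0.2474] [[0.705, 0.71, -0.003], [0.71, -0.705, -0.001], [-0.003, -0.001, -1.0]]
```

View pics/w7.png

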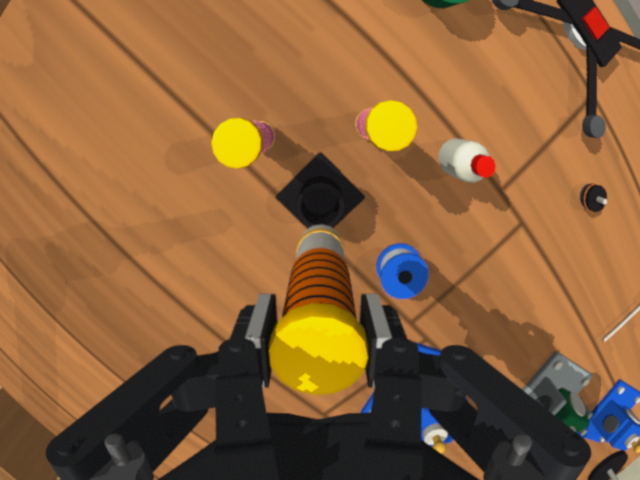

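The gun is lifted. Its cap is at (318,349) and its nose at (320,235), centred in the jaws and straight. Now I'll carry it to the stand-off in front of the nipple.

```bash
python3 -m handwheel '[{"dx":-0.834,"dy":0.769,"dz":0,"rx":0,"ry":0,"rz":0,"grip":0},{"dx":-0.834,"dy":0.769,"dz":0,"rx":0,"ry":0,"rz":0,"grip":0},{"dx":-0.834,"dy":0.769,"dz":0,"rx":0,"ry":0,"rz":0,"grip":0},{"dx":-0.834,"dy":0.769,"dz":0,"rx":0,"ry":0,"rz":0,"grip":0}]'
python3 -m handwheel '[{"dx":-0.834,"dy":0.769,"dz":0,"rx":0,"ry":0,"rz":0,"grip":0},{"dx":-0.834,"dy":0.769,"dz":0,"rx":0,"ry":0,"rz":0,"grip":0},{"dx":-0.834,"dy":0.769,"dz":0,"rx":0,"ry":0,"rz":0,"grip":0},{"dx":-0.834,"dy":0.769,"dz":0,"rx":0,"ry":0,"rz":0,"grip":0}]'
python3 -m handwheel '[{"dx":-0.834,"dy":0.769,"dz":0,"rx":-0.0534,"ry":0.0877,"rz":0,"grip":0},{"dx":-0.834,"dy":0.769,"dz":0,"rx":-0.0534,"ry":0.0877,"rz":0,"grip":0},{"dx":-0.834,"dy":0.769,"dz":0,"rx":-0.0534,"ry":0.0877,"rz":0,"grip":0},{"dx":-0.834,"dy":0.769,"dz":0,"rx":-0.0534,"ry":0.0877,"rz":0,"grip":0},{"dx":-0.834,"dy":0.769,"dz":0,"rx":-0.0534,"ry":0.0877,"rz":0,"grip":0},{"dx":-0.834,"dy":0.769,"dz":0,"rx":-0.0534,"ry":0.0877,"rz":0,"grip":0},{"dx":-0.834,"dy":0.769,"dz":0,"rx":-0.0534,"ry":0.0877,"rz":0,"grip":0}]'
python3 look.py w8 .25
python3 - <<'E'
from plant import manip
import cv2
from h import *
for k in('scene','top'):cv2.imwrite(f'pics/{k}8.png',manip.get_image(k))
v=vise([.51034,-.20683,.24126,.3227]);t,r=tcpcam(C['w8'])
for g in([.001,-.0005,.0925],[.016,-.0005,.0925],[.001,.0145,.0925]):
    P=t+r.apply(g);print([proj(P,C[k],k=='w8').round(1) for k in('w8','scene','top')],P)
print([proj(v[a],C[k],k=='w8').round(1) for a in('seat','ball') for k in('w8','scene','top')])
w=cv2.imread('pics/w8.png')[150:330,200:440];s=cv2.imread('pics/scene8.png')[190:265,180:280];tt=cv2.imread('pics/top8.png')[220:295,330:430]
cv2.imwrite('pics/c8.png',np.hstack([cv2.resize(w,(480,360),interpolation=3),np.vstack([cv2.resize(s,(320,240),interpolation=3),cv2.resize(tt,(320,240),interpolation=3)])[:360*0+480]][:1]+[]) if 0 else np.hstack([cv2.copyMakeBorder(cv2.resize(w,(480,360),interpolation=3),0,120,0,0,0),np.vstack([cv2.resize(s,(320,240),interpolation=3),cv2.resize(tt,(320,240),interpolation=3)])]))
E
```

```text
time_s: 6.1
tcp_pos: [0.4587, 0.1117, 0.2462]
orientation: [0.002, 0.925, 0.381, -0.005]
force: [-1.1, -0.5, -4.0]
gripper_width: 0.0359
grip_force: 61.1
time_s: 6.5
tcp_pos: [0.4518, -0.0575, 0.2466]
orientation: [0.0, 0.925, 0.38, -0.004]
force: [-0.8, -0.8, -3.6]
gripper_width: 0.0364
grip_force: 61.3
time_s: 7.2
tcp_pos: [0.4474, -0.2188, 0.2475]
orientation: [0.022, 0.911, 0.38, 0.158]
force: [-0.5, 0.0, -3.6]
gripper_width: 0.036
grip_force: 61.5
7.25 [ 0.4478 -0.2187  0.2479] 0.012 0.03611653742344975
[ 269  303   99   93 7255] [318.  349.4] [ 0.4303 -0.2334  0.25  ] [-0.0209 -0.001  -0.0087]
[ 0.4474 -0.2188  0.2475] [[0.661, 0.686, 0.304], [0.7, -0.71, 0.081], [0.271, 0.16, -0.949]]
[array([[318.6, 238.3]]), array([[216.2, 213.4]]), array([[386.2, 260.9]])] [ 0.47584789 -0.21026398  0.15991753]
[array([[318.6, 217. ]]), array([[222.1, 213.9]]), array([[381.6, 257.1]])] [ 0.4857581  -0.19976266  0.16398078]
[array([[340.5, 238.3]]), array([[211.5, 217.1]]), array([[390. , 256.2]])] [ 0.48614404 -0.22090648  0.16231048]
[array([[323.3, 217.5]]), array([[223.4, 243.3]]), array([[381. , 257.1]]), array([[323.5, 222.8]]), array([[221.1, 236.1]]), array([[382.7, 257.9]])]
```

View pics/c8.png

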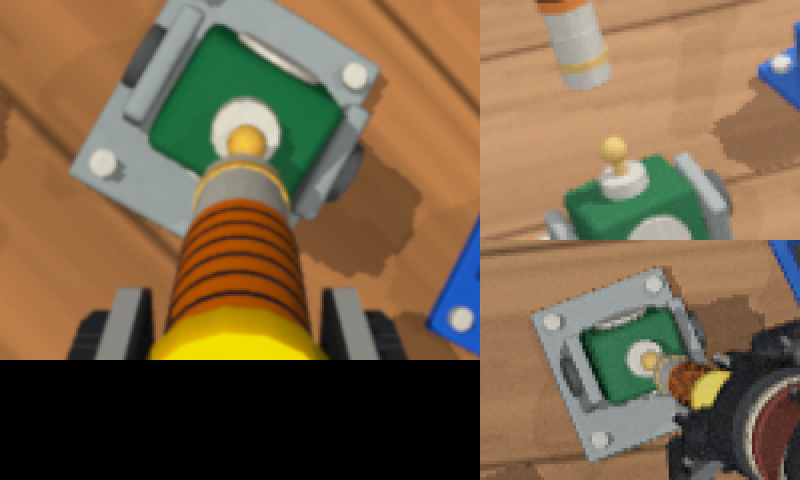

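The wrist view shows the ball at about (323.5,220.5) and the collar at about (323.5,215). The nose's far rim is at v≈227, but 217 was predicted for a straight hold, and the scene view agrees (mouth at (213.9,215) against 216 predicted). So the gun leans about 0.05 rad in the jaws, and I'll fit its pose in the tool frame.

Run:
```python
import cv2,numpy as np
im=cv2.imread('pics/w7.png').astype(int);g=im.sum(2)//3
for u in(310,318,326):print(u,[(v,int(g[v,u])) for v in range(216,242)])
for v in(238,244):print(v,[(u,int(g[v,u])) for u in list(range(290,306))+list(range(334,350))])
im8=cv2.imread('pics/w8.png').astype(int);g=im8.sum(2)//3
for u in(306,334):print(u,[(v,int(g[v,u])) for v in range(216,246)])
```

```text
310 [(216, 15), (217, 15), (218, 10), (219, 16), (220, 16), (221, 15), (222, 23), (223, 32), (224, 35), (225, 42), (226, 67), (227, 106), (228, 129), (229, 133), (230, 126), (231, 118), (232, 132), (233, 152), (234, 147), (235, 140), (236, 138), (237, 138), (238, 137), (239, 137), (240, 137), (241, 140)]
318 [(216, 13), (217, 15), (218, 15), (219, 12), (220, 16), (221, 18), (222, 18), (223, 26), (224, 61), (225, 105), (226, 123), (227, 124), (228, 116), (229, 113), (230, 132), (231, 155), (232, 146), (233, 131), (234, 126), (235, 126), (236, 126), (237, 125), (238, 126), (239, 126), (240, 126), (241, 127)]
326 [(216, 18), (217, 19), (218, 20), (219, 20), (220, 21), (221, 22), (222, 23), (223, 25), (224, 40), (225, 70), (226, 97), (227, 108), (228, 106), (229, 100), (230, 106), (231, 130), (232, 146), (233, 127), (234, 113), (235, 112), (236, 112), (237, 111), (238, 111), (239, 110), (240, 112), (241, 112)]
238 [(290, 119), (291, 118), (292, 118), (293, 118), (294, 120), (295, 119), (296, 120), (297, 120), (298, 119), (299, 119), (300, 121), (301, 130), (302, 144), (303, 151), (304, 1
[... 598 characters left out ...]
(217, 167), (218, 171), (219, 174), (220, 166), (221, 150), (222, 122), (223, 99), (224, 89), (225, 81), (226, 70), (227, 67), (228, 66), (229, 69), (230, 81), (231, 103), (232, 123), (233, 134), (234, 128), (235, 127), (236, 144), (237, 155), (238, 156), (239, 152), (240, 148), (241, 147), (242, 148), (243, 146), (244, 147), (245, 147)]
334 [(216, 212), (217, 212), (218, 211), (219, 208), (220, 205), (221, 205), (222, 196), (223, 171), (224, 157), (225, 157), (226, 157), (227, 152), (228, 137), (229, 108), (230, 81), (231, 83), (232, 96), (233, 102), (234, 98), (235, 101), (236, 121), (237, 136), (238, 133), (239, 119), (240, 110), (241, 107), (242, 106), (243, 107), (244, 108), (245, 107)]
```

```bash
cat >> h.py <<'E'
a_=np.linspace(0,2*np.pi,361);CIR=np.c_[np.cos(a_),np.sin(a_),0*a_]
TC=dict(origin=OC,attitude=np.roll(RC.as_quat(),1),**{k:C['wrist'][k] for k in('fx','fy','cx','cy')})
def gun(p): # mouth x,y,z in tool; tilt rotvec x,y
    return np.array(p[:3]),R.from_rotvec([p[3],p[4],0])*R.from_euler('x',np.pi)
def gpts(p,z,rad): m,r=gun(p);return m+r.apply(CIR*rad+[0,0,z])
def gres(p,bb=(269,369,303,395),rim=((310,226.3),(318,224.3),(326,225.0),(306,231),(334,231.5))):
    c=np.vstack([proj(gpts(p,z,.019),TC,1) for z in(.12,.132)])
    e=[c[:,0].min()-bb[0],c[:,0].max()-bb[1],c[:,1].min()-bb[2],c[:,1].max()-bb[3]]
    q=proj(gpts(p,0,.015),TC,1);q=q[q[:,1]<q[:,1].mean()];q=q[np.argsort(q[:,0])]
    return np.r_[e,[2*(np.interp(u,q[:,0],q[:,1])-v) for u,v in rim]]
E
python3 - <<'E'
from h import *
r=least_squares(gres,[0,0,.0925,0,0],x_scale=[.001,.001,.001,.01,.01]);print(r.x.round(4),r.fun.round(1))
m,g=gun(r.x);print('mouth',m,'axis(nose dir)',-g.apply([0,0,1]),'cap',m+g.apply([0,0,.132]))
t,q=tcpcam(C['w8'])
for z,rad in((0,.015),(.132,.019)):
    P=t+q.apply(gpts(r.x,z,rad));print(P.mean(0),proj(P[:-1].mean(0),C['scene']),np.r_[proj(P,C['scene']).min(0),proj(P,C['scene']).max(0)].round(1))
np.save('gp.npy',r.x)
E
```

```text
[-0.0066  0.0002  0.0995 -0.0063  0.0068] [ 0.8 -0.8 -0.6  0.6  1.6  1.5  1.9 -2.9 -2.1]
mouth [-0.00655792  0.00017623  0.09951955] axis(nose dir) [0.00675816 0.00633257 0.99995711] cap [-0.00745    -0.00065967 -0.03247478]
[ 0.47347913 -0.21544056  0.15132595] [[214.11363499 216.39263359]] [206.7 212.7 221.5 220.1]
[ 0.43221324 -0.22609492  0.27625637] [[192.93142548 153.95761716]] [182.8 150.  203.  158.1]
```

Run:
```python
import cv2
from h import *
im=cv2.imread('pics/scene8.png');hs=cv2.cvtColor(im,cv2.COLOR_BGR2HSV)
for v in range(196,224,1):print(v,' '.join(f'{int(x):3d}' for x in hs[v,200:228,1]))
# bias from w6
f=lambda p:gres([p[0],p[1],.093,0,0],bb=(272,373,304,396))[:4]
r=least_squares(f,[0,0],x_scale=.001);print(r.x,r.fun)
t,q=tcpcam(C['w6']);print(q.inv().apply([0,0,1]))
```

```text
196  39  18  20  17  15  14  15  15  16  15  15  16  16  13  16  20  52 112 112 109 111 114 112 109 111 109 113 114
197  66  19  17  17  16  15  15  16  14  14  18  15  16  16  13  16  32 103 113 110 115 114 114 109 115 117 118 116
198  86  21  18  17  17  20  17  18  17  16  17  15  15  17  16  15  25  75 116 114 116 119 117 115 118 122 118 124
199  97  40  19  17  17  14  14  18  17  15  18  16  15  16  14  14  22  60 114 117 120 127 125 116 119 119 115 114
200 106  63  19  17  17  17  18  15  15  15  15  17  15  14  16  17  16  26 103 114 118 120 116 111 112 110 111 109
201 117  85  22  16  18  15  15  17  17  14  16  16  16  17  15  16  16  26  77 113 109 110 107 108 111 111 111 109
202 115  99  40  14  17  15  18  15  18  17  17  15  15  15  15  15  15  24  69 110 110 109 109 111 108 113 109 109
203 116 105  50  16  16  16  17  17  15  15  16  16  16  15  15  15  13  16  43 109 111 114 110 108 108 108 109 113
204 117 114  73  20  16  19  19  17  17  16  15  16  15  13  16  15  15  15  39 100 111 109 111 112 114 109 110 109
205 115 114  95  26  18  19  15  19  15  17  16  14  15 
[... 1573 characters left out ...]
09 115 112 118 112 111 109 114 114 114 115 115 111 111 112 108 110 112 111 109 112 110 111 111 111 111 111 114
220 113 111 113 112 112 112 114 112 114 112 112 111 111 113 109 109 113 113 114 113 112 111 111 114 113 113 114 110
221 110 112 113 112 115 111 107 112 111 114 113 110 110 116 112 114 113 113 113 110 114 113 115 113 110 115 115 111
222 112 113 111 114 113 115 113 116 114 113 111 113 111 112 109 111 110 118 119 115 113 115 111 111 110 111 111 110
223 113 112 110 115 113 116 114 115 112 115 116 113 115 110 111 112 115 115 115 111 112 113 112 110 109 110 109 110
[-0.00358139  0.00062252] [-1.38475286  1.4036847  -2.50618574  3.59190439]
[ 4.48906105e-04 -9.16727859e-04 -9.99999479e-01]
```

Run:
```python
from h import *
for x in(-.0036,.0009):
    for z in(-.039,-.036):
        p=[x,.0005,.132+z,0,0]
        print(x,z,'top c',proj(np.array([[x,.0005,z]]),TC,1).round(1),[np.r_[c.min(0),c.max(0)].round(1) for c in(proj(gpts(p,.132,.019),TC,1),proj(gpts(p,.12,.019),TC,1))])
c=C['w6'];print(proj([[.4681,.2896,.138]],c,1),TC)
import cv2
hs=cv2.cvtColor(cv2.imread('pics/w6.png'),cv2.COLOR_BGR2HSV);print([(v,*map(int,hs[v,322])) for v in list(range(286,316,2))+list(range(376,412,2))])
```

```text
-0.0036 -0.039 top c [[322.2 362.1]] [array([270.3, 317.9, 374.1, 399.6]), array([273.6, 301.5, 370.1, 380.5])]
-0.0036 -0.036 top c [[322.2 357.3]] [array([271.2, 313.5, 373. , 394.6]), array([274.4, 297.8, 369.2, 376.1])]
0.0009 -0.039 top c [[322.3 352.3]] [array([269.5, 306.4, 375. , 391.3]), array([273. , 290.7, 370.9, 372.4])]
0.0009 -0.036 top c [[322.2 347.6]] [array([270.4, 302.2, 373.9, 386.4]), array([273.8, 287.1, 369.9, 368. ])]
[[322.07374815 352.53935934]] {'origin': array([ 0.0798, -0.0012, -0.149 ]), 'attitude': array([0.11217852, 0.6982275 , 0.6982275 , 0.11123263]), 'fx': 371.64829954431775, 'fy': 371.64829954431775, 'cx': 318.03081793252016, 'cy': 238.95273119994067}
[(286, 10, 195, 77), (288, 13, 250, 145), (290, 13, 255, 148), (292, 14, 255, 147), (294, 13, 245, 122), (296, 9, 124, 41), (298, 13, 238, 136), (300, 14, 255, 149), (302, 14, 255, 143), (304, 21, 255, 138), (306, 23, 255, 151), (308, 23, 255, 157), (310, 23, 255, 164), (312, 23, 255, 170), (314, 23, 255, 181), (376, 24, 255, 183), (378, 24, 255, 184), (380, 24, 255, 183), (382, 24, 247, 185), (384, 24, 248, 185), (386, 23, 245, 186), (388, 24, 248, 185), (390, 23, 245, 186), (392, 24, 249, 184), (394, 23, 242, 177), (396, 15, 162, 178), (398, 14, 156, 177), (400, 14, 156, 177), (402, 14, 156, 176), (404, 14, 156, 175), (406, 14, 154, 177), (408, 14, 157, 179), (410, 14, 157, 182)]
```

```bash
cat > fit.py <<'E'
from h import *
import h
t8,q8=tcpcam(C['w8'])
def capbb(p):
    c=np.vstack([proj(gpts(p,z,.019),h.TC,1) for z in(.12,.132)]);return np.r_[c[:,0].min(),c[:,0].max(),c[:,1].min(),c[:,1].max()]
def F(x):
    p=x[:5];d=x[5:8];p6=[x[8],x[9],.093,x[10],x[11]]
    h.TC['origin']=OC+d
    e8=gres(p,bb=(269,368.5,303.3,395.5)); e6=capbb(p6)-[272,373,303.5,395.5]
    P=t8+q8.apply(gpts(p,0,.015));s=proj(P,C['scene']);es=np.r_[s[:,0].min()-206,s[:,0].max()-220.8,s[:,1].max()-217.7]
    return np.r_[e8[:4]/1.5,e8[4:]/2/1.,e6/1.5,es/.8,d/.002,x[10:12]/.03,x[3:5]/.05,(x[2]-.093)/.002]
r=least_squares(F,[0,0,.093,0,0,0,0,0,0,0,0,0],x_scale=[.001]*3+[.01]*2+[.001]*5+[.01]*2)
print('gun mouth',r.x[:3].round(4),'tilt',r.x[3:5].round(3),'cam d',r.x[5:8].round(4),'w6',r.x[8:].round(4));print(r.fun.round(1),r.cost)
J=np.linalg.inv(r.jac.T@r.jac);print('sig',np.sqrt(np.diag(J))[:5].round(4))
m,g=gun(r.x[:5]);print('axis pt at pads',m+g.apply([0,0,.086]))
E
python3 fit.py
```

```text
gun mouth [-0.0064  0.0001  0.0944] tilt [-0.007  0.004] cam d [-0.0002 -0.0001 -0.0036] w6 [-0.0035  0.0006 -0.      0.0193]
[-0.   0.  -0.6  0.8  0.8  0.8  1.  -1.5 -1.1  0.1 -0.1 -0.8  1.1  0.
  0.1  0.2 -0.1 -0.  -1.8 -0.   0.6 -0.1  0.1  0.7] 6.234246810412176
sig [0.0015 0.0016 0.0012 0.0052 0.0064]
axis pt at pads [-0.00669626 -0.00050954  0.00841447]
```

```bash
cat > fit2.py <<'E'
from h import *
import h
from fit import F
def cam(k,d):
    c=dict(C[k])
    if k[0]=='w': c['origin']=c['origin']+(rot(c['attitude'])*RC.inv()).apply(d)
    else: c['origin']=c['origin']+d
    return c
obs=np.array([[346,243.75],[387,228.75],[405,273.75],[365,289.25]]);k0=np.array([[318,114],[410,175],[345,268],[258,217]])
t8,q8=tcpcam(C['w8'])
def G(x):
    v=vise(x[12:16]);d=x[5:8];w1,w8,s,t=cam('w1',d),cam('w8',d),cam('scene',x[16:19]),cam('top',x[19:22])
    f=F(x[:12]);P=t8+q8.apply(gpts(x[:5],0,.015));z=proj(P,s)
    f[13:16]=np.r_[z[:,0].min()-206,z[:,0].max()-220.8,z[:,1].max()-217.7]/.5
    e=lambda P,c,o,sg,fi=0:((proj(P,c,fi)-o)/sg).ravel()
    return np.r_[f,e(v['corn'],t,obs,1),e(v['corn'],w1,k0,2,1),e(v['ball'],w1,[323.75,233.4],.6,1),e(v['seat'],w1,[327.1,222.75],.8,1),
     e(v['ball'],w8,[323.5,220.5],.8,1),e(v['seat'],w8,[323.5,215.5],1.5,1),e(v['ball'],t,[383.3,257.8],.5),e(v['ball'],s,[221.8,236.5],.5),
     e(v['seat'],t,[381.25,256.5],1),e(v['seat'],s,[225,244.6],.8),x[16:22]/.002]
if __name__=='__main__':
    x0=np.r_[np.load('gp.npy'),np.zeros(7),.5103,-.2068,.241,.3227,np.zeros(6)]
    r=least_squares(G,x0,x_scale=[.001]*3+[.01]*2+[.001]*5+[.01]*2+[.001,.001,.01,.01]+[.001]*6)
    x=r.x;v=vise(x[12:16]);print('gun',x[:5].round(4),'cams',x[5:8].round(4),x[16:].round(4),'vise',x[12:16].round(4),r.cost);print(r.fun[24:].round(1))
    J=np.linalg.inv(r.jac.T@r.jac);print('sig',np.sqrt(np.diag(J))[[0,1,2,3,4,12,13,14,15]].round(4))
    m,g=gun(x[:5]);M=t8+q8.apply(m);ax=q8.apply(g.apply([0,0,1]));print('mouth',M,'axis',ax,'seat',v['seat'],'n',v['n'])
    D=q8.inv().apply(v['seat']-M);print('seat-mouth in tool mm',D.round(4),'n in tool',q8.inv().apply(v['n']).round(4),'gun ax',g.apply([0,0,1]).round(4))
    np.save('x.npy',x)
E
python3 fit2.py|tail -n +5
```

```text
axis pt at pads [-0.00669626 -0.00050954  0.00841447]
gun [-0.0054  0.0013  0.0934 -0.0089  0.0014] cams [ 0.0007  0.0009 -0.0041] [-0.0006 -0.0008  0.0003  0.001   0.0012  0.0003] vise [ 0.5101 -0.2075  0.2434  0.2992] 20.027373693266924
[-0.5 -1.  -0.5 -0.9  0.7  0.3 -1.1  0.3 -0.2 -0.6 -0.4 -1.3 -0.9  0.5
 -1.9 -0.1  0.8 -2.  -0.3  0.   0.1  1.5 -0.2  0.9  0.   0.  -0.8  0.2
  0.4  0.6 -1.6 -1.2 -0.3 -0.4  0.2  0.5  0.6  0.1]
sig [0.0013 0.0014 0.0011 0.0052 0.0062 0.0015 0.0012 0.0094 0.0177]
mouth [ 0.47311761 -0.2159757   0.15762625] axis [-0.31086755 -0.07516994  0.94747604] seat [ 0.49780194 -0.21056949  0.09608913] n [-0.28610212 -0.07105375  0.95556106]
seat-mouth in tool mm [0.0034 0.0033 0.0664] n in tool [ 0.0201  0.0065 -0.9998] gun ax [-0.0014 -0.0089 -1.    ]
```

```bash
python3 -m handwheel '[{"dx":0.033,"dy":0.023,"dz":0.1,"rx":0,"ry":-0.0035,"rz":0,"grip":0},{"dx":0.033,"dy":0.023,"dz":0.2,"rx":0,"ry":-0.0035,"rz":0,"grip":0},{"dx":0.033,"dy":0.023,"dz":0.24,"rx":0,"ry":-0.0035,"rz":0,"grip":0},{"dx":0.033,"dy":0.023,"dz":0.24,"rx":0,"ry":-0.0035,"rz":0,"grip":0},{"dx":0.033,"dy":0.023,"dz":0.24,"rx":0,"ry":-0.0035,"rz":0,"grip":0}]'
python3 look.py w9 .2
python3 - <<'E'
from plant import manip
import cv2
from fit2 import *
for k in('scene','top'):cv2.imwrite(f'pics/{k}9.png',manip.get_image(k))
x=np.load('x.npy');v=vise(x[12:16]);t,q=tcpcam(C['w9']);m,g=gun(x[:5]);M=t+q.apply(m);ax=q.apply(g.apply([0,0,1]))
D=q.inv().apply(v['seat']-M);print('seat-mouth tool',D.round(4),'n tool',q.inv().apply(v['n']).round(4),'along n',((M-v['seat'])@v['n']).round(4))
P=t+q.apply(gpts(x[:5],0,.015))
for k,o in(('scene',16),('top',19)):
    c=cam(k,x[o:o+3]);z=proj(P,c);print(k,'rim',z.min(0).round(1),z.max(0).round(1),'mouth',proj(M,c).round(1),'nose52',proj(M+ax*.052,c).round(1),'ball',proj(v['ball'],c).round(1),'seat',proj(v['seat'],c).round(1))
s=cv2.imread('pics/scene9.png')[200:260,180:260];tt=cv2.imread('pics/top9.png')[230:290,345:425]
w=cv2.imread('pics/w9.png')[180:255,270:370]
cv2.imwrite('pics/c9.png',np.hstack([cv2.resize(s,(800,600),interpolation=2)[:,100:600],cv2.resize(w,(300,225),interpolation=2)[:225].repeat(1,0) if 0 else np.vstack([cv2.resize(tt,(300,225),interpolation=2),cv2.resize(w,(300,225),interpolation=2),np.zeros((150,300,3),np.uint8)])]))
E
```

```text
time_s: 7.85
tcp_pos: [0.4651, -0.217, 0.2171]
orientation: [0.027, 0.912, 0.379, 0.154]
force: [0.1, 0.2, -3.0]
gripper_width: 0.0362
grip_force: 61.3
7.9 [ 0.4652 -0.2173  0.2174] 0.006 0.03628691076332435
[ 269  303   99   93 7263] [318.  349.4] [ 0.4448 -0.239   0.2   ] [-0.0334 -0.001   0.0087]
[ 0.4651 -0.2169  0.2172] [[0.665, 0.684, 0.3], [0.7, -0.711, 0.069], [0.261, 0.164, -0.951]]
gun mouth [-0.0064  0.0001  0.0944] tilt [-0.007  0.004] cam d [-0.0002 -0.0001 -0.0036] w6 [-0.0035  0.0006 -0.      0.0193]
[-0.   0.  -0.6  0.8  0.8  0.8  1.  -1.5 -1.1  0.1 -0.1 -0.8  1.1  0.
  0.1  0.2 -0.1 -0.  -1.8 -0.   0.6 -0.1  0.1  0.7] 6.234246810412176
sig [0.0015 0.0016 0.0012 0.0052 0.0064]
axis pt at pads [-0.00669626 -0.00050954  0.00841447]
seat-mouth tool [ 0.0001 -0.0033  0.0321] n tool [ 0.0092  0.0117 -0.9999] along n 0.0321
scene rim [210.9 227.2] [225.7 234.8] mouth [[218.3 230.9]] nose52 [[210.9 207.8]] ball [[221.4 236.6]] seat [[223.7 243.6]]
top rim [379.9 251.7] [391.5 263.5] mouth [[385.7 257.6]] nose52 [[391.3 260.3]] ball [[383.3 257.8]] seat [[381.6 257.1]]
```

View pics/c9.png

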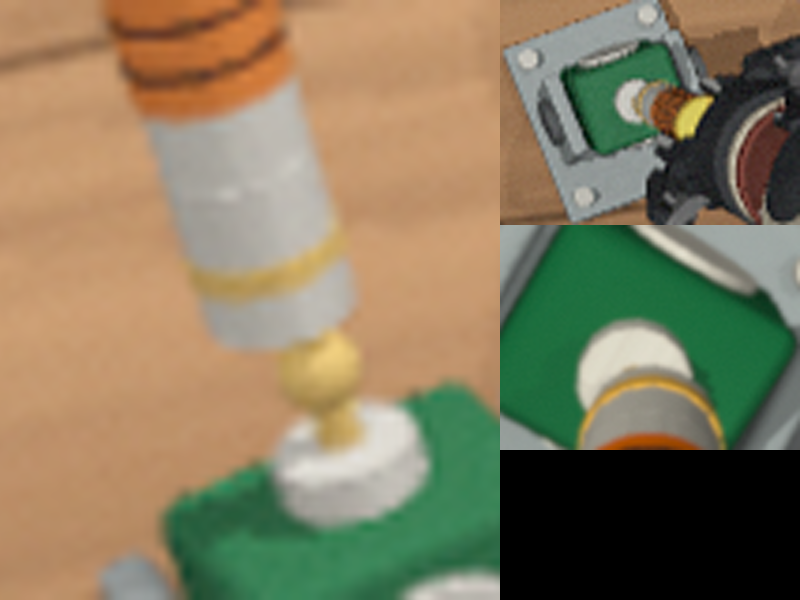

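The scene crop shows the ball at (222.0,237.0), the collar face at about (224.5,244.2) and the mouth at about (218.1,231). The gun axis is about 4 mm left of the ball and slightly less inclined. The wrist crop agrees: collar at u≈315, nose at u≈320.7. I'll correct by about 3.5 mm along -y plus a small turn, then re-measure.

```bash
python3 -m handwheel '[{"dx":0.008,"dy":-0.005,"dz":0,"rx":0.0095,"ry":-0.0032,"rz":0,"grip":0},{"dx":0.008,"dy":-0.005,"dz":0,"rx":0.0095,"ry":-0.0032,"rz":0,"grip":0},{"dx":0.008,"dy":-0.005,"dz":0,"rx":0.0095,"ry":-0.0032,"rz":0,"grip":0},{"dx":0.008,"dy":-0.005,"dz":0,"rx":0.0095,"ry":-0.0032,"rz":0,"grip":0}]'
cat > chk.py <<'E'
from plant import manip
import cv2,pickle,sys
from fit2 import *
k=sys.argv[1];c=C[k]=manip.camera_info('wrist');w=manip.get_image('wrist');s=manip.get_image('scene')
pickle.dump(C,open('cams.pkl','wb'));cv2.imwrite(f'pics/{k}.png',w);cv2.imwrite(f'pics/s{k}.png',s)
x=np.load('x.npy');v=vise(x[12:16]);t,q=tcpcam(c);m,g=gun(x[:5]);M=t+q.apply(m)
print('D',q.inv().apply(v['seat']-M).round(4),'n',q.inv().apply(v['n']).round(4),'ax',g.apply([0,0,1]).round(4),'h',((M-v['seat'])@v['n']).round(4),'F',manip.get_obs()['force'].round(1))
hs=cv2.cvtColor(s,cv2.COLOR_BGR2HSV);st=(hs[:,:,1]<60)
for r in range(205,252):
    u=np.where(st[r,195:240])[0]
    if r%4==1 and len(u):print(r,u.min()+195,u.max()+195,(u.min()+u.max())/2+195)
m=cv2.inRange(hs,(15,70,120),(35,255,255))[228:248,205:240];m&=cv2.inRange(hs,(19,100,150),(30,255,255))[228:248,205:240]
for r in m:print(''.join('#' if a else '.' for a in r))
E
python3 chk.py w10|tail -n +6
```

```text
time_s: 8.4
tcp_pos: [0.465, -0.2158, 0.2171]
orientation: [0.015, 0.913, 0.381, 0.144]
force: [-0.4, 0.1, -3.8]
gripper_width: 0.0361
grip_force: 61.5
D [0.0006 0.0012 0.032 ] n [-9.000e-04 -1.790e-02 -9.998e-01] ax [-0.0014 -0.0089 -1.    ] h 0.032 F [-0.1 -0.3 -3.4]
209 218 220 219.0
213 206 221 213.5
217 207 222 214.5
221 209 223 216.0
225 210 225 217.5
229 212 225 218.5
233 214 220 217.0
241 226 230 228.0
245 217 232 224.5
249 218 230 224.0
......########.....................
...................................
...................................
...................................
...................................
.................##................
..............######...............
.............########..............
.............########..............
.............########..............
.............########..............
..............#######..............
................####...............
................####...............
.................####..............
.................####..............
.................##................
...................................
.........#.........................
.......#...........................
```

```bash
python3 - <<'E' | tail -n +6
import cv2
from fit2 import *
x=np.load('x.npy');v=vise(x[12:16]);c=cam('w10',x[5:8]);t,q=tcpcam(C['w10'])
e=np.cross(v['n'],[0,1,0]);e/=np.linalg.norm(e);f=np.cross(v['n'],e)
col=v['seat']+.015*(CIR[:,:1]*e+CIR[:,1:2]*f);p=proj(col,c,1);print('collar pred bbox',p.min(0).round(1),p.max(0).round(1),'at',p[p[:,1].argmin()].round(1))
rim=proj(t+q.apply(gpts(x[:5],0,.015)),dict(C['w10'],origin=c['origin']),1);print('rim pred',rim.min(0).round(1),rim.max(0).round(1))
im=cv2.imread('pics/w10.png');hs=cv2.cvtColor(im,cv2.COLOR_BGR2HSV)
for u in(314,319,324):print(u,[(r,int(hs[r,u,1]),int(hs[r,u,2])) for r in list(range(200,234))])
for r in(214,218):print(r,[(u,int(hs[r,u,1])) for u in list(range(294,308))+list(range(330,346))])
E
```

```text
collar pred bbox [302. 213.] [340.3 249.6] at [321.1 213. ]
rim pred [298.5 225.2] [341.2 265.4]
314 [(200, 191, 111), (201, 182, 112), (202, 184, 112), (203, 182, 112), (204, 187, 112), (205, 184, 112), (206, 187, 112), (207, 181, 113), (208, 187, 112), (209, 178, 113), (210, 145, 116), (211, 74, 128), (212, 32, 143), (213, 26, 159), (214, 26, 187), (215, 26, 213), (216, 23, 222), (217, 23, 223), (218, 24, 223), (219, 24, 222), (220, 23, 221), (221, 25, 221), (222, 27, 220), (223, 26, 220), (224, 27, 221), (225, 24, 220), (226, 27, 217), (227, 28, 191), (228, 29, 161), (229, 47, 152), (230, 94, 157), (231, 156, 170), (232, 183, 187), (233, 167, 209)]
319 [(200, 188, 111), (201, 190, 110), (202, 194, 109), (203, 182, 112), (204, 184, 112), (205, 186, 111), (206, 187, 112), (207, 184, 112), (208, 180, 112), (209, 169, 113), (210, 87, 123), (211, 33, 140), (212, 27, 149), (213, 27, 163), (214, 26, 197), (215, 26, 217), (216, 24, 220), (217, 24, 220), (218, 24, 220), (219, 24, 220), (220, 24, 221), (221, 23, 222), (222, 25, 222), (223, 22, 222), (224, 22, 222), (225, 26, 219), (226, 30,
[... 703 characters left out ...]
 (295, 186), (296, 184), (297, 186), (298, 186), (299, 184), (300, 186), (301, 187), (302, 188), (303, 183), (304, 184), (305, 180), (306, 176), (307, 147), (330, 29), (331, 44), (332, 89), (333, 146), (334, 180), (335, 181), (336, 187), (337, 184), (338, 190), (339, 186), (340, 190), (341, 191), (342, 187), (343, 195), (344, 189), (345, 188)]
218 [(294, 186), (295, 184), (296, 188), (297, 183), (298, 182), (299, 183), (300, 183), (301, 185), (302, 188), (303, 179), (304, 133), (305, 56), (306, 31), (307, 25), (330, 25), (331, 26), (332, 25), (333, 28), (334, 25), (335, 37), (336, 80), (337, 146), (338, 178), (339, 187), (340, 187), (341, 187), (342, 187), (343, 191), (344, 189), (345, 191)]
```

Scene: the nose axis extrapolates to u=221.5 at the ball's row and the ball is at 221.7. Wrist: the collar matches prediction within 1 px. So it's aligned, and I'll advance to just before the jaws and check the force.

```bash
python3 -m handwheel '[{"dx":0.007,"dy":0.005,"dz":0.03,"rx":0,"ry":0,"rz":0,"grip":0},{"dx":0.007,"dy":0.006,"dz":0.06,"rx":0,"ry":0,"rz":0,"grip":0},{"dx":0.007,"dy":0.006,"dz":0.08,"rx":0,"ry":0,"rz":0,"grip":0},{"dx":0.007,"dy":0.006,"dz":0.08,"rx":0,"ry":0,"rz":0,"grip":0},{"dx":0.007,"dy":0.006,"dz":0.08,"rx":0,"ry":0,"rz":0,"grip":0}]'
python3 chk.py w11|sed -n '6,20p'; python3 -c "
from plant import manip;o=manip.get_obs();print(o['force'],o['ft_torque'],o['tcp_pos'])"
```

```text
time_s: 9.0
tcp_pos: [0.4698, -0.2146, 0.2057]
orientation: [0.014, 0.913, 0.381, 0.143]
force: [-0.4, 0.4, -3.6]
gripper_width: 0.0361
grip_force: 61.5
D [-0.0006  0.0005  0.0196] n [-0.001  -0.0189 -0.9998] ax [-0.0014 -0.0089 -1.    ] h 0.0197 F [ 0.4 -0.3 -2.6]
217 215 223 219.0
221 209 224 216.5
225 210 225 217.5
229 212 224 218.0
233 223 227 225.0
237 214 225 219.5
241 226 230 228.0
245 217 232 224.5
249 218 230 224.0
.....................#.............
....................##.............
...................##..............
................####...............
.......###....#####................
[ 0.41716562 -0.32301174 -2.6200319 ] [-0.16098266  0.62098089 -0.03879327] [ 0.46987107 -0.21471091  0.20592967]
```

```bash
python3 -m handwheel '[{"dx":0,"dy":0.001,"dz":0.02,"rx":0,"ry":0,"rz":0,"grip":0},{"dx":0,"dy":0.001,"dz":0.04,"rx":0,"ry":0,"rz":0,"grip":0},{"dx":0,"dy":0.001,"dz":0.06,"rx":0,"ry":0,"rz":0,"grip":0},{"dx":0,"dy":0.001,"dz":0.06,"rx":0,"ry":0,"rz":0,"grip":0},{"dx":0,"dy":0.001,"dz":0.06,"rx":0,"ry":0,"rz":0,"grip":0}]'
python3 chk.py w12|sed -n '6p'
```

```text
time_s: 9.6
tcp_pos: [0.4724, -0.2141, 0.1964]
orientation: [0.015, 0.913, 0.381, 0.143]
force: [3.4, -1.0, -10.0]
gripper_width: 0.0361
grip_force: 61.0
D [-0.0003  0.0003  0.01  ] n [-0.0011 -0.0189 -0.9998] ax [-0.0014 -0.0089 -1.    ] h 0.01 F [  1.9  -1.3 -10.6]
```

It's past the ball's widest point and the jaws are pulling the gun on. Now I'll press further, in steps.

```bash
python3 -m handwheel '[{"dx":0,"dy":0,"dz":0.017,"rx":0,"ry":0,"rz":0,"grip":0},{"dx":0,"dy":0.001,"dz":0.033,"rx":0,"ry":0,"rz":0,"grip":0},{"dx":0,"dy":0.001,"dz":0.033,"rx":0,"ry":0,"rz":0,"grip":0},{"dx":0,"dy":0.001,"dz":0.033,"rx":0,"ry":0,"rz":0,"grip":0}]'
python3 chk.py w13|sed -n '6p'
python3 -m handwheel '[{"dx":0,"dy":0,"dz":0.015,"rx":0,"ry":0,"rz":0,"grip":0},{"dx":0,"dy":0,"dz":0.03,"rx":0,"ry":0,"rz":0,"grip":0},{"dx":0,"dy":0,"dz":0.03,"rx":0,"ry":0,"rz":0,"grip":0},{"dx":0,"dy":0,"dz":0.03,"rx":0,"ry":0,"rz":0,"grip":0}]'
python3 chk.py w14|sed -n '6p'
```

```text
time_s: 10.1
tcp_pos: [0.4739, -0.2137, 0.1928]
orientation: [0.015, 0.913, 0.381, 0.143]
force: [-0.7, -0.3, -1.9]
gripper_width: 0.0362
grip_force: 61.7
D [-0.0007 -0.0001  0.0062] n [-9.000e-04 -1.820e-02 -9.998e-01] ax [-0.0014 -0.0089 -1.    ] h 0.0062 F [-1.1 -0.4 -1.5]
time_s: 10.6
tcp_pos: [0.4753, -0.2135, 0.1886]
orientation: [0.015, 0.913, 0.381, 0.144]
force: [-2.7, -0.1, 3.8]
gripper_width: 0.0361
grip_force: 62.1
D [-0.0008 -0.0003  0.0017] n [-8.000e-04 -1.790e-02 -9.998e-01] ax [-0.0014 -0.0089 -1.    ] h 0.0017 F [-3.6  0.3  3.4]
```

```bash
python3 -m handwheel '[{"dx":0,"dy":0,"dz":0.01,"rx":0,"ry":0,"rz":0,"grip":0},{"dx":0,"dy":0,"dz":0.02,"rx":0,"ry":0,"rz":0,"grip":0},{"dx":0,"dy":0,"dz":0.02,"rx":0,"ry":0,"rz":0,"grip":0},{"dx":0,"dy":0,"dz":0.02,"rx":0,"ry":0,"rz":0,"grip":0}]'
python3 chk.py w15|sed -n '6p'
```

```text
time_s: 11.1
tcp_pos: [0.4759, -0.2137, 0.187]
orientation: [0.016, 0.913, 0.381, 0.144]
force: [-8.8, -0.9, 15.9]
gripper_width: 0.0363
grip_force: 63.1
D [-0.0006 -0.0008  0.    ] n [-0.0012 -0.0167 -0.9999] ax [-0.0014 -0.0089 -1.    ] h -0.0 F [-7.8 -0.8 15.4]
```

```bash
python3 -m handwheel '[{"dx":0,"dy":0,"dz":0.002,"rx":0,"ry":0,"rz":0,"grip":0},{"dx":0,"dy":0,"dz":0.002,"rx":0,"ry":0,"rz":0,"grip":0},{"dx":0,"dy":0,"dz":0.002,"rx":0,"ry":0,"rz":0,"grip":0},{"dx":0,"dy":0,"dz":0.002,"rx":0,"ry":0,"rz":0,"grip":0},{"dx":0,"dy":0,"dz":0.002,"rx":0,"ry":0,"rz":0,"grip":0}]'
python3 chk.py w16|sed -n '6,30p'; python3 look.py w17 .2 | head -3
```

```text
time_s: 11.7
tcp_pos: [0.4759, -0.2137, 0.187]
orientation: [0.016, 0.913, 0.381, 0.144]
force: [-10.3, 0.1, 16.8]
gripper_width: 0.0362
grip_force: 63.1
D [-0.0006 -0.0008 -0.    ] n [-0.0013 -0.0165 -0.9999] ax [-0.0014 -0.0089 -1.    ] h -0.0 F [-8.9 -1.8 16.3]
205 199 208 203.5
225 220 225 222.5
229 211 226 218.5
233 212 227 219.5
237 214 226 220.0
241 226 230 228.0
245 216 232 224.0
249 218 230 224.0
...................................
...................................
...................................
...................................
...................................
...................................
...................................
...................................
.......................#...........
.......................#...........
......................##...........
....................###............
.................#####.............
..........##########...............
...........#######.................
...................................
11.85 [ 0.4759 -0.2137  0.1869] 0.003 0.036163881229236854
[ 269  303  100   93 7295] [317.9 349.7] [ 0.4605 -0.2247  0.2   ] [-0.0147 -0.0011 -0.0176]
[ 0.4759 -0.2137  0.187 ] [[0.668, 0.692, 0.274], [0.701, -0.709, 0.082], [0.251, 0.137, -0.958]]
```

The mouth is against the hard stop. The push is steady at about 22 N net of the gun's weight, the arm is at rest, and the gun hasn't slipped in the grip. Handing in.

```bash
python3 -c "
from plant import manip;print(manip.sign_off())"
```

```text
the job is handed in; nothing more can be done
None
```

The orange grease gun is snapped onto the nipple and was handed in while held pressed against the collar (estimated mouth gap 0 mm, steady push of about 22 N, arm at rest, about 12 s used); I couldn't read the jaw and seal joints directly, and no verdict came back.

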